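Show the oil tin's label to the code reader

ROBOT

A 6-joint arm with a two-finger parallel gripper is mounted at the origin on the work surface. World frame = base frame: x ahead of the robot, y to its left, z up, the work surface at z = 0. Lengths are in m, angles in rad, forces in N, time in s.
With the tool pointing down it reaches from about 0.25 to 0.775 m from the base axis. Payload 4 kg.
Tool frame: the origin (TCP) lies between the finger pads, 19 mm behind the fingertips; this is the grasp point; z points along the fingers, y is the line along which they close (so a half turn about z gives the same grasp; the last joint's range is limited). The gripper opens to 85 mm and grips with 20 to 120 N. Pads are 22 mm wide; open, the fingers measure 114 mm over their backs; the gripper's body (76 mm by 85 mm) begins 54 mm behind the grasp point. The pads swing forward as they close: fully open they stand 13 mm farther back than shut.
Start: joints at [1.216, 0.087, 1.371, -0, 1.684, -0.103], TCP at [0.137, 0.533, 0.25] pointing down, gripper open.
Joint ranges: [-3.1, 3.1], [-0.76, 2.03], [0.27, 2.55], [-1.08, 4.22], [0.17, 2.65], [-2.57, 2.57]. Speed limits (rad/s): [2.79, 2.79, 3.14, 3.14, 3.14, 3.14].

INTERFACE

Orientations are given as a unit quaternion [x, y, z, w].
In Python, from workcell import telemetry, cams, arm gives the robot as it stands.
- The arm moves only by the tool apply_moves, never from a script. Its argument "plan" is a list that holds one entry, the list of rows, each a list of 7 numbers: the turn, a rotation vector about the tool's x, y, z in degrees, then the shift along the tool's x, y, z in mm, then the finger opening in mm, from 0 to 85.4. A call has 1 to 20 rows; each row is the pose to reach, as a shift and turn from the pose commanded when the call began, along the tool's axes at that moment; what a row does not reach only later rows make up. A row lasts 1/8 s, in which the tool goes at most 62.5 mm and 10.7 degrees, less where a joint would pass 70% of its speed; a pose out of reach is approached as far as the arm can. A call with a gripper value outside its range is refused whole. The fingers move at their own pace and stop on an object; "newtons" is the grip in N (left out, the last holds). Time passes only in rows, so rows that repeat a pose let the fingers close. It gives the time, the measured TCP pose, the force, the opening and the grip force at its end, in the units of the state.
- telemetry.get_state(): the state, without advancing time (a new reading comes with each control period).
- cams.read_camera(name): name is "side" or "top" or "wrist"; returns (picture, depth): 400x640x3 uint8, red, green, blue; 400x640 float32, m along the optical axis (not along the pixel's ray), 0 where there is no reading.
- cams.get_calibration(name): a dict with "intrinsics" (3x3 intrinsics, pixels), "position" and "attitude" of the camera in the world; the wrist camera has in their place "hand_eye" (4x4, takes a point from camera to tool coordinates, whose origin is the TCP and whose axes are the flange's). Camera axes: x right, y down, z forward; pixel columns grow to the right and rows downward; lengths in m; the calibration is good to about 2 mm. A picture is of the moment at which its call begins: read the wrist's pose just before it. get_calibration takes no time and is no camera call.
- arm.finish_job(): hands the job in; it is judged then, once.
The state is a dict: "t": time; "qpos": joint angles; "qvel": joint speeds; "tau": joint torques, N m; "ee_pos": TCP position; "ee_rot": TCP orientation; "contact_force": force on the tool from outside, world axes, zero at the start; "moment": the same for the moment, N m; "finger_gap": opening from 0.0 (shut) to 1.0 (fully open); "gripper_force": force on a finger pad.
Only numpy, scipy, OpenCV 4.12 (cv2) and the standard library are available. Lean on these libraries where they do the work, as an engineer would, in place of code of your own. Each camera call takes 0.05 s, during which the arm holds its last target. There are 200 camera calls.

TASK

Take the labelled oil tin out of the drip tray from under the steel bar, keeping it upright all the way, and stand it on the round rubber pad of the code reader, turned so that the middle of its label squarely faces the reader's window. Set it down gently, let go of it, do not bang into the tray or its bar, and leave the jar and the flask standing where they are.

Things in the scene. Friction and masses are not known exactly. Their poses are not given: they have to be found in the camera images.
- tin: Oil tin to be read: plain bare-metal upright cylinder, 56 mm diameter, 115 mm tall, 0.3 to 0.65 kg; flat top with a black screw cap (18 mm wide, 14 mm high) 15 mm off centre towards the labelled side. Origin: centre of its underside; z up its axis; x points out through the middle of the label. Starts in the middle, left or right place in the tray, its underside 4 mm above the table.
- label (a point): Middle of the tin's label (white paper with dark bars, 32 mm wide round the tin, 66 mm tall), on the tin's surface, 28 mm from its axis and 55 mm above its underside.
- rack: Fixed steel drip tray, 110 x 400 mm, rim 18 mm high; tin, jar and flask stand in it in a row 118 mm apart. A 14 mm bar, centre 225 mm above the table, runs over the row, within 10 mm of the tin's axis: a tool pointing straight down will not fit, one tilted 30-45 degrees from the robot's side will. Origin: centre of underside; y along the bar; x level, away from the robot. Posts at y = +-206 mm.
- reader: Fixed code reader: steel base plate 245 x 110 mm with a round rubber pad (90 mm diameter, top 10 mm above the table) at one end and a grey reader block (85 x 90 mm, top 102 mm above the table) at the other. Origin: on the table under the pad's centre; x points level from the pad to the window; z up. The tin's x must end up pointing along this x.
- pad (a point): Centre of the top of the rubber pad, 10 mm above the table; the tin must stand here.
- window (a point): Middle of the reader's window (dark, white-framed, on the block's face towards the pad), 90 mm from the pad's centre and 64 mm above the table.
- jar: Bystander: squat amber jar with a steel lid, 68 mm diameter, 85 mm tall, standing in the tray. Origin: centre of its underside.
- flask: Bystander: slim grey bottle with a narrow neck and black cap, 54 mm diameter, 115 mm tall, standing in the tray. Origin: centre of its underside.
Things that resemble listed ones, but are neither listed nor needed, are in the scene too. What is shaped like the tin but yellow is not meant.

How it is judged:
At the end, for the whole second after the job is handed in: The tin stands still and upright (within 5 degrees) on the rubber pad, its axis within 18 mm of the pad's centre, and its label's middle faces the window within 12 degrees; jar and flask still stand in the tray within 25 mm of where they stood (horizontal distance between tin and pad below 0.018 m and height (world z) of tin between 0.006 and 0.014 m and angle between tin's own z axis and vertical below 0.08 rad and angle between the x axis of tin and the x axis of reader, either way round below 0.22 rad and distance between label and window below 0.088 m and linear speed of tin below 0.01 m/s and angular speed of tin below 0.1 rad/s and distance of each of jar, flask from where it was at the start of the episode below 0.025 m); the robot touches nothing.
It fails at once if the tin is tipped more than 34 degrees from upright (angle between tin's own z axis and vertical above 0.6 rad).
It fails at once if the tin is dropped or slammed on the reader (over 45 N) (contact force between tin and reader above 45 N).
It fails at once if the jar is shifted by more than 25 mm or tipped (distance of jar from where it was at the start of the episode above 0.025 m or angle between jar's own z axis and vertical above 0.3 rad).
It fails at once if the flask is shifted by more than 25 mm or tipped (distance of flask from where it was at the start of the episode above 0.025 m or angle between flask's own z axis and vertical above 0.3 rad).
It fails at once if the robot bangs into the tray or its bar (over 25 N) (contact force between any of the fingers, the arm and rack above 25 N).
It also fails if it takes over 64 s, if anything falls off the work surface, if the arm or the gripper's body presses on something with over 40 N, if the wrist force passes 120 N, or if a joint passes its speed limit or range.

## Working session

There is one attempt and no reset: what is moved stays moved. The work goes in short steps, Python scripts to look and compute and a tool call to move; the robot and the scene stay as the last step left them, time stands still between calls to the robot, and variables do not carry over. Pictures are saved under pics/ and viewed, at most 10 in all, crops included, and the job is handed in when it is done.

Besides the shell and the picture viewer there is one more tool, called after ">>>" by a JSON object that holds its "api" and its "payload", one argument or row to a line. apply_moves: Moves the arm, as the interface text tells. Its arguments: {"type":"object","properties":{"plan":{"type":"array","items":{"type":"array","items":{"type":"array","items":{"type":"number"}}}},"newtons":{"type":"number"}},"required":["plan"]}

```bash
mkdir -p pics; cat > h.py <<'E'
import numpy as np, cv2
from scipy.spatial.transform import Rotation as R
from workcell import telemetry, cams, arm
def cal(n):
    c=cams.get_calibration(n); K=np.array(c["intrinsics"])
    if n=="wrist":
        s=telemetry.get_state(); T=np.eye(4); T[:3,:3]=R.from_quat(s["ee_rot"]).as_matrix(); T[:3,3]=s["ee_pos"]
        return K,T@np.array(c["hand_eye"])
    T=np.eye(4); a=np.array(c["attitude"]); T[:3,:3]=a if a.shape==(3,3) else R.from_quat(a).as_matrix(); T[:3,3]=c["position"]; return K,T
def shot(n,f=None):
    K,T=cal(n); p,d=cams.read_camera(n)
    if f: cv2.imwrite("pics/"+f,p[:,:,::-1]); np.savez("pics/"+f[:-4],p=p,d=d,K=K,T=T)
    return p,d,K,T
def cloud(d,K,T):
    v,u=np.mgrid[:d.shape[0],:d.shape[1]]
    P=np.stack([(u-K[0,2])/K[0,0]*d,(v-K[1,2])/K[1,1]*d,d],-1)
    return P@T[:3,:3].T+T[:3,3]
def ray(u,v,K,T,z):
    r=T[:3,:3]@np.array([(u-K[0,2])/K[0,0],(v-K[1,2])/K[1,1],1]); o=T[:3,3]
    return o+r*(z-o[2])/r[2]
E
python3 - <<'E'
from h import *
for n in ["side","top"]:
    p,d,K,T=shot(n,n+"1.png"); print(n,T.round(3).tolist(),K[0,0],(d>0).mean())
s=telemetry.get_state();print(R.from_quat(s["ee_rot"]).as_matrix().round(2))
print(cams.get_calibration("wrist"))
E
```

```text
side [[0.85, -0.376, 0.368, 0.162], [-0.526, -0.601, 0.601, -0.527], [-0.005, -0.705, -0.709, 0.714], [0.0, 0.0, 0.0, 1.0]] 384.3225069229585 0.99584765625
top [[-0.01, -0.982, 0.188, 0.264], [-1.0, 0.01, -0.002, 0.007], [-0.0, -0.188, -0.982, 1.23], [0.0, 0.0, 0.0, 1.0]] 489.4922608158862 0.996125
[[-0.97  0.25 -0.  ]
 [ 0.25  0.97 -0.  ]
 [ 0.   -0.   -1.  ]]
{'intrinsics': array([[318.82250199,   0.        , 322.78574923],
       [  0.        , 318.82250199, 199.93529401],
       [  0.        ,   0.        ,   1.        ]]), 'hand_eye': array([[-4.71624207e-04, -9.60458215e-01, -2.78423769e-01,
         7.04171775e-02],
       [ 9.99999730e-01, -2.96235799e-04, -6.72004313e-04,
         6.38140714e-05],
       [ 5.62952976e-04, -2.78424010e-01,  9.60458096e-01,
        -1.24517481e-01],
       [ 0.00000000e+00,  0.00000000e+00,  0.00000000e+00,
         1.00000000e+00]])}
```

View pics/side1.png

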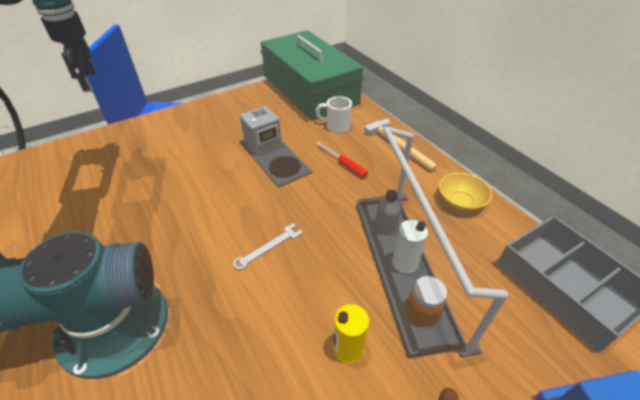

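View pics/top1.png

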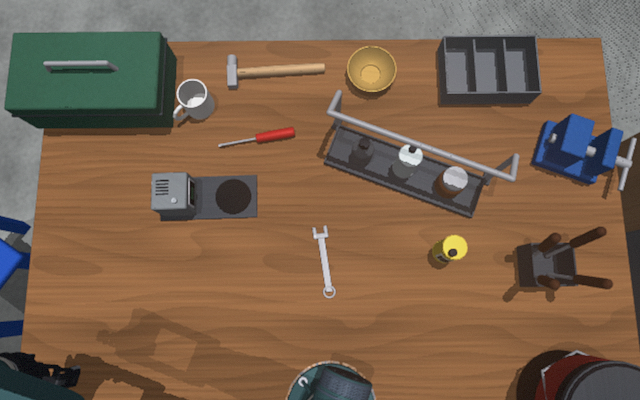

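Side view: tin at (408,245) in the tray's middle, between the flask (388,210) and the jar (428,300). Its cap is at (420,227), on the far side. The pad is at (285,167), the reader at (262,130), and the yellow decoy at (350,335). The top view agrees: tin top (410,158), pad (234,196), reader block (172,190).

```bash
cat > m.py <<'E'
from h import *
D={n:np.load(f"pics/{n}1.npz") for n in("top","side")}
for n in D:
    g=D[n]; p,d,K,T=[g[k] for k in"pdKT"]; P=cloud(d,K,T); x,y,z=P[...,0],P[...,1],P[...,2]
    print("==",n)
    box=(slice(80,220),slice(310,530)) if n=="top" else (slice(110,360),slice(350,520))
    m=np.zeros(z.shape,bool); m[box]=1
    b=m&(z>.2)&(z<.245); q=P[b]; c=q.mean(0); w=np.linalg.svd(q[:,:2]-c[:2],full_matrices=False)[2][0]
    t=(q-c)[:,:2]@w; print("bar c",c.round(3),"dir",w.round(3),"ends",t.min().round(3),t.max().round(3),"ztop",np.percentile(q[:,2],[50,95]).round(3))
    for nm,lo,hi in(("tin/flask top",.11,.125),("jar lid",.08,.095),("cap",.127,.14)):
        k=(m&(z>lo)&(z<hi)).astype(np.uint8); N,_,st,ce=cv2.connectedComponentsWithStats(k)
        L=cv2.connectedComponents(k)[1]
        for i in range(1,N):
            if st[i,4]>12: q=P[L==i]; print(nm,st[i,:5],q.mean(0).round(3),q.min(0).round(3),q.max(0).round(3),p[L==i].mean(0).round())
    # pad: dark pixels on plate; reader block top
    bx=(slice(170,225),slice(145,265)) if n=="top" else (slice(100,190),slice(235,315))
    m[:]=0; m[bx]=1
    q=P[m&(z>.095)&(z<.107)]; print("block",np.array(cv2.minAreaRect((q[:,:2]*1000).astype(np.float32))[0]),cv2.minAreaRect((q[:,:2]*1000).astype(np.float32)))
    k=(m&(p.max(2)<(60 if n=="top" else 70))&(z<.02)).astype(np.uint8)
    k=cv2.morphologyEx(k,cv2.MORPH_OPEN,np.ones((3,3)))
    N,L,st,ce=cv2.connectedComponentsWithStats(k); i=1+st[1:,4].argmax(); print("pad",st[i],ce[i],ray(*ce[i],K,T,.01).round(4), p[int(ce[i][1]),int(ce[i][0])])
# crop of tin
s=cv2.imread("pics/side1.png")[170:350,340:500]; t=cv2.imread("pics/top1.png")[110:220,320:500]
cv2.imwrite("pics/c.png",np.hstack([cv2.resize(s,(400,450)),cv2.resize(t,(400,450))]))
E
python3 m.py
```

```text
== top
bar c [ 0.577 -0.2    0.228] dir [-0.366 -0.931] ends -0.216 0.209 ztop [0.23  0.234]
tin/flask top [359 138  11  12  95] [ 0.614 -0.086  0.119] [ 0.601 -0.099  0.112] [ 0.628 -0.074  0.124] [61. 54. 53.]
tin/flask top [398 145  24  24 397] [ 0.579 -0.192  0.119] [ 0.555 -0.221  0.11 ] [ 0.609 -0.166  0.125] [184. 190. 192.]
tin/flask top [498 164   6   7  17] [ 0.552 -0.403  0.118] [ 0.547 -0.409  0.111] [ 0.559 -0.4    0.124] [85. 75. 73.]
jar lid [353 139  20  19 159] [ 0.608 -0.083  0.087] [ 0.59  -0.109  0.08 ] [ 0.636 -0.062  0.095] [76. 73. 73.]
jar lid [396 158  21  14  44] [ 0.564 -0.182  0.087] [ 0.554 -0.214  0.08 ] [ 0.588 -0.166  0.095] [88. 88. 87.]
jar lid [442 167  25  25 492] [ 0.533 -0.303  0.089] [ 0.504 -0.332  0.081] [ 0.562 -0.274  0.094] [166. 164. 168.]
cap [335 105   6   4  15] [ 0.7   -0.025  0.133] [ 0.698 -0.031  0.127] [ 0.704 -0.019  0.14 ] [82. 75. 73.]
cap [409 146   8   7  36] [ 0.595 -0.197  0.132] [ 0.588 -0.206  0.128] [ 0.602 -0.19   0.137] [67. 62. 61.]
cap [500 163   7   6  17] [ 0.551 -0.403  0.134] [ 0.547 -0.41   0.127] [ 0.558 -0.399 
[... 1533 characters left out ...]
0   9  64] [ 0.599 -0.199  0.133] [ 0.59  -0.207  0.127] [ 0.61  -0.19   0.135] [101.  89.  78.]
cap [484 313  10   9  43] [ 0.553 -0.409  0.133] [ 0.549 -0.415  0.127] [ 0.559 -0.402  0.14 ] [123. 111. 101.]
block [509.71005249 373.62887573] ((509.7100524902344, 373.6288757324219), (89.55130767822266, 87.55754852294922), 0.652913510799408)Traceback (most recent call last):
  File "m.py", line 21, in <module>
    N,L,st,ce=cv2.connectedComponentsWithStats(k); i=1+st[1:,4].argmax(); print("pad",st[i],ce[i],ray(*ce[i],K,T,.01).round(4), p[int(ce[i][1]),int(ce[i][0])])
                                                       ~~~~~~~~~~~~~~~^^
ValueError: attempt to get argmax of an empty sequence
```

```bash
cat >> h.py <<'E'
def go(psi,th,pos):
    psi,th=np.radians([psi,th]); c,s=np.cos(psi),np.sin(psi)
    z=np.array([np.sin(th)*c,np.sin(th)*s,-np.cos(th)]); x=-np.array([np.cos(th)*c,np.cos(th)*s,np.sin(th)])
    M=np.stack([x,np.cross(z,x),z],1); st=telemetry.get_state(); R0=R.from_quat(st["ee_rot"])
    rv=np.degrees((R0.inv()*R.from_matrix(M)).as_rotvec()); sh=R0.inv().apply(np.array(pos)-st["ee_pos"])*1000
    print("row",rv.round(1),sh.round(1),"rows>=",max(np.linalg.norm(rv)/10.7,np.linalg.norm(sh)/62.5).round(1)); return rv,sh
def where():
    s=telemetry.get_state(); M=R.from_quat(s["ee_rot"]).as_matrix(); z=M[:,2]
    print("t",round(s["t"],2),"pos",np.round(s["ee_pos"],4),"q",np.round(s["qpos"],2),"heading",np.degrees(np.arctan2(z[1],z[0])).round(1),"tilt",np.degrees(np.arccos(-z[2])).round(1),"yz",M[2,1].round(3),"F",np.round(s["contact_force"],1),"gap",round(s["finger_gap"],3))
E
python3 -c "
from h import *
go(85,38,[.51,.24,.25])"
```

```text
row [-32.9 -27.9 -95.3] [-434.2 -190.1   -0.8] rows>= 9.8
```

>>> {"api": "apply_moves", "payload": {
  "plan": [
    [[-33,-28,-95,-434,-190,0,85],[-33,-28,-95,-434,-190,0,85],[-33,-28,-95,-434,-190,0,85],[-33,-28,-95,-434,-190,0,85],[-33,-28,-95,-434,-190,0,85],[-33,-28,-95,-434,-190,0,85],[-33,-28,-95,-434,-190,0,85],[-33,-28,-95,-434,-190,0,85],[-33,-28,-95,-434,-190,0,85],[-33,-28,-95,-434,-190,0,85],[-33,-28,-95,-434,-190,0,85],[-33,-28,-95,-434,-190,0,85]]
  ]
}}

```text
t: 1.6
ee_pos: [0.4823, 0.3346, 0.2987]
ee_rot: [-0.566, 0.78, 0.179, 0.2]
contact_force: [0.2, -0.4, 0.2]
finger_gap: 0.998
gripper_force: 0.0
```

```bash
python3 -c "
from h import *
where()
go(85,38,[.51,.24,.25])
go(-21,38,[.49,-.16,.25])"
```

```text
t 1.6 pos [0.4823 0.3346 0.2987] q [ 0.26 -0.06  1.51  0.48  1.44 -2.57] heading 77.8 tilt 31.1 yz 0.052 F [ 0.2 -0.4  0.2] gap 0.998
row [ -4.4  -6.7 -11.8] [ 94.1 -56.9  -3. ] rows>= 1.8
row [55.  -7.8 76.1] [ 424.1 -156.  -207.1] rows>= 8.8
```

```bash
python3 -c "
from h import *
go(63,38,[.512,.241,.2])"
```

```text
row [ 8.  -7.3  6.4] [118.4 -61.2  40.5] rows>= 2.2
```

>>> {"api": "apply_moves", "payload": {
  "plan": [
    [[8,-7.3,6.4,118,-61,40,85],[8,-7.3,6.4,118,-61,40,85],[8,-7.3,6.4,118,-61,40,85],[8,-7.3,6.4,118,-61,40,85],[8,-7.3,6.4,118,-61,40,85]]
  ]
}}

```text
t: 2.22
ee_pos: [0.5036, 0.2802, 0.2234]
ee_rot: [-0.473, 0.827, 0.151, 0.265]
contact_force: [0.0, -0.1, 0.6]
finger_gap: 0.991
gripper_force: 0.0
```

```bash
python3 -c "
from h import *
where()
go(63,38,[.512,.241,.2])
go(-46,38,[.46,-.10,.24])"
```

```text
t 2.23 pos [0.5036 0.2802 0.2234] q [ 0.17 -0.15  1.76  0.51  1.15 -2.57] heading 59.4 tilt 35.5 yz -0.001 F [ 0.  -0.1  0.6] gap 0.991
row [-2.2 -2.5 -2.7] [ 37.6 -27.1   2. ] rows>= 0.7
row [63.1 -1.7 84.6] [ 275.4 -155.3 -216.2] rows>= 9.9
```

```bash
cat > ik.py <<'E'
from h import *
def ori(psi,th,flip=0):
    psi,th=np.radians([psi,th]); c,s=np.cos(psi),np.sin(psi)
    z=np.array([np.sin(th)*c,np.sin(th)*s,-np.cos(th)]); x=-np.array([np.cos(th)*c,np.cos(th)*s,np.sin(th)])*(1-2*flip)
    return np.stack([x,np.cross(z,x),z],1)
def W(q): return (R.from_euler("z",q[0])*R.from_euler("y",q[1]+q[2])*R.from_euler("z",q[3])*R.from_euler("y",q[4])*R.from_euler("z",q[5])).as_matrix()
s=telemetry.get_state(); M=R.from_quat(s["ee_rot"]).as_matrix()
C=W(s["qpos"]).T@M; print(C.round(2)); C=C.round()
def wrist(q1,al,M):
    E=(R.from_euler("z",q1)*R.from_euler("y",al)).as_matrix().T@M@C.T
    a=R.from_matrix(E).as_euler("ZYZ"); return a
for flip in(0,1):
  for th in(30,38,44):
    for psi in(45,50,55,63,85):
      print(flip,th,psi,[wrist(.15,al,ori(psi,th,flip)).round(2).tolist() for al in(1.5,1.75)])
E
python3 ik.py
```

```text
[[ 0. -1. -0.]
 [ 1.  0. -0.]
 [ 0. -0.  1.]]
0 30 45 [[0.32, 1.22, -2.25], [0.36, 0.99, -2.35]]
0 30 50 [[0.36, 1.25, -2.34], [0.4, 1.02, -2.44]]
0 30 55 [[0.39, 1.28, -2.42], [0.43, 1.05, -2.53]]
0 30 63 [[0.43, 1.34, -2.56], [0.47, 1.11, -2.67]]
0 30 85 [[0.51, 1.51, -2.9], [0.53, 1.3, -3.03]]
0 38 45 [[0.42, 1.12, -2.29], [0.49, 0.89, -2.42]]
0 38 50 [[0.46, 1.15, -2.38], [0.53, 0.93, -2.51]]
0 38 55 [[0.5, 1.19, -2.46], [0.57, 0.98, -2.6]]
0 38 63 [[0.55, 1.26, -2.59], [0.61, 1.06, -2.74]]
0 38 85 [[0.64, 1.48, -2.91], [0.67, 1.28, -3.07]]
0 44 45 [[0.5, 1.04, -2.33], [0.6, 0.83, -2.49]]
0 44 50 [[0.55, 1.08, -2.41], [0.64, 0.88, -2.58]]
0 44 55 [[0.59, 1.13, -2.5], [0.68, 0.93, -2.67]]
0 44 63 [[0.65, 1.21, -2.62], [0.73, 1.02, -2.8]]
0 44 85 [[0.75, 1.46, -2.92], [0.78, 1.28, -3.1]]
1 30 45 [[0.32, 1.22, 0.89], [0.36, 0.99, 0.8]]
1 30 50 [[0.36, 1.25, 0.8], [0.4, 1.02, 0.7]]
1 30 55 [[0.39, 1.28, 0.72], [0.43, 1.05, 0.61]]
1 30 63 [[0.43, 1.34, 0.59], [0.47, 1.11, 0.47]]
1 30 85 [[0.51, 1.51, 0.24], [0.53, 1.3, 0.12]]
1 38 45 [[0.42, 1.12, 0.85], [0.49, 0.89, 0.72]]
1 38 50 [[0.46, 1.15, 0.76], [0.53, 0.93, 0.63]]
1 38 55 [[0.5, 1.19, 0.68], [0.57, 0.98, 0.54]]
1 38 63 [[0.55, 1.26, 0.55], [0.61, 1.06, 0.4]]
1 38 85 [[0.64, 1.48, 0.23], [0.67, 1.28, 0.08]]
1 44 45 [[0.5, 1.04, 0.81], [0.6, 0.83, 0.65]]
1 44 50 [[0.55, 1.08, 0.73], [0.64, 0.88, 0.56]]
1 44 55 [[0.59, 1.13, 0.65], [0.68, 0.93, 0.47]]
1 44 63 [[0.65, 1.21, 0.52], [0.73, 1.02, 0.35]]
1 44 85 [[0.75, 1.46, 0.22], [0.78, 1.28, 0.04]]
```

```bash
sed -i 's/def go(psi,th,pos):/def go(psi,th,pos,flip=0):/; s/M=np.stack(\[x,np.cross(z,x),z\],1); st/x=x*(1-2*flip); M=np.stack([x,np.cross(z,x),z],1); st/' h.py; python3 -c "
from h import *
go(-80,0,[.42,.02,.30])"
```

```text
row [ 42.8  15.9 134. ] [ 172.8  -60.1 -217. ] rows>= 13.2
```

>>> {"api": "apply_moves", "payload": {
  "plan": [
    [[43,16,134,173,-60,-217,85],[43,16,134,173,-60,-217,85],[43,16,134,173,-60,-217,85],[43,16,134,173,-60,-217,85],[43,16,134,173,-60,-217,85],[43,16,134,173,-60,-217,85],[43,16,134,173,-60,-217,85],[43,16,134,173,-60,-217,85],[43,16,134,173,-60,-217,85],[43,16,134,173,-60,-217,85],[43,16,134,173,-60,-217,85],[43,16,134,173,-60,-217,85],[43,16,134,173,-60,-217,85],[43,16,134,173,-60,-217,85],[43,16,134,173,-60,-217,85]]
  ]
}}

```text
t: 4.1
ee_pos: [0.4192, 0.0195, 0.2989]
ee_rot: [0.643, 0.766, -0.002, -0.0]
contact_force: [-0.2, 0.2, 0.7]
finger_gap: 0.994
gripper_force: 0.0
```

```bash
python3 -c "
from h import *
where()
n=np.array([.932,-.363,0]); t=np.array([.581,-.194,.064])
go(-21.3,44,t-n*.16+[0,0,.12],1)
go(-21.3,44,t-n*.13,1)"
```

```text
t 4.1 pos [0.4192 0.0195 0.2989] q [-0.09 -0.21  1.55 -0.    1.8  -0.26] heading -138.4 tilt 0.3 yz -0.004 F [-0.2  0.2  0.7] gap 0.994
row [-46.2  26.3 114.3] [-155.   -14.1  115.3] rows>= 11.8
row [-46.2  26.3 114.3] [-170.3   12.   235.2] rows>= 11.8
```

>>> {"api": "apply_moves", "payload": {
  "plan": [
    [[-46.2,26.3,114.3,-155,-14,115,85],[-46.2,26.3,114.3,-155,-14,115,85],[-46.2,26.3,114.3,-155,-14,115,85],[-46.2,26.3,114.3,-155,-14,115,85],[-46.2,26.3,114.3,-155,-14,115,85],[-46.2,26.3,114.3,-155,-14,115,85],[-46.2,26.3,114.3,-155,-14,115,85],[-46.2,26.3,114.3,-155,-14,115,85],[-46.2,26.3,114.3,-155,-14,115,85],[-46.2,26.3,114.3,-155,-14,115,85],[-46.2,26.3,114.3,-155,-14,115,85],[-46.2,26.3,114.3,-155,-14,115,85],[-46.2,26.3,114.3,-155,-14,115,85]]
  ]
}}

```text
t: 5.72
ee_pos: [0.4306, -0.1349, 0.1836]
ee_rot: [0.912, -0.169, 0.368, 0.07]
contact_force: [0.1, 0.0, -0.9]
finger_gap: 0.993
gripper_force: 0.0
```

```bash
python3 - <<'E'
from h import *
where()
p,d,K,T=shot("wrist","w1.png"); P=cloud(d,K,T)
v=(d>0)
q=P[v&(P[...,2]>.03)&(P[...,2]<.11)&(np.hypot(P[...,0]-.581,P[...,1]+.194)<.045)]
# circle fit on side wall
A=np.c_[2*q[:,:2],np.ones(len(q))]; s=np.linalg.lstsq(A,(q[:,:2]**2).sum(1),rcond=None)[0]
print("tin wall",len(q),s[:2].round(4),np.sqrt(s[2]+s[0]**2+s[1]**2).round(4))
q=P[v&(P[...,2]>.2)&(P[...,2]<.245)&(P[...,0]>.5)]
print("bar",len(q),(q.min(0).round(3),q.max(0).round(3)) if len(q) else"", (np.polyfit(q[:,1],q[:,0],1) if len(q)>9 else ""))
q=P[v&(P[...,2]>.112)&(P[...,2]<.124)&(np.hypot(P[...,0]-.581,P[...,1]+.194)<.045)]; print("top",len(q),((q.min(0)+q.max(0))/2).round(4))
q=P[v&(P[...,2]>.127)&(P[...,2]<.14)&(np.hypot(P[...,0]-.581,P[...,1]+.194)<.045)]; print("cap",len(q),((q.min(0)+q.max(0))/2).round(4))
n=np.array([.932,-.363,0]); t=np.array([.581,-.194,.064])
go(-21.3,44,t-n*.13,1)
E
```

```text
t 5.72 pos [ 0.4306 -0.1349  0.1836] q [-0.48 -0.63  2.22  0.11  0.79  1.41] heading -21.3 tilt 44.0 yz 0.003 F [ 0.1  0.  -0.9] gap 0.993
tin wall 2569 [ 0.5863 -0.1936] 0.0276
bar 0  
top 2571 [ 0.5854 -0.1935  0.118 ]
cap 366 [ 0.6006 -0.198   0.1311]
row [0.  0.  0.2] [-60.8  -0.2 108. ] rows>= 2.0
```

View pics/w1.png

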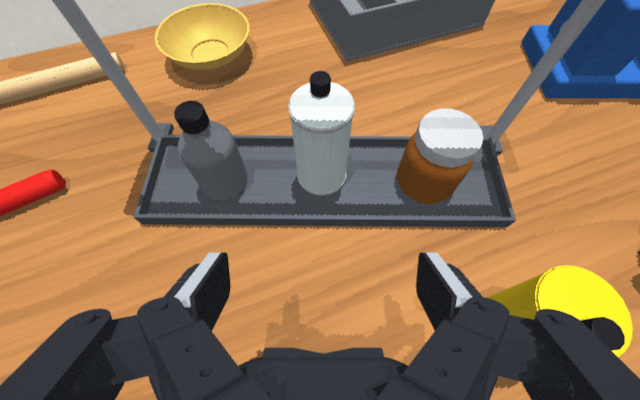

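The wrist view shows the tin at (322,130), centred between the open fingers. Its cap is at (320,83) on the far side, the flask is at (210,150), and the jar is at (440,155).

```bash
python3 - <<'E'
from h import *
n=np.array([.932,-.363,0]); t=np.array([.586,-.1935,.064])
go(-21.3,44,t-n*.09,1); go(-21.3,44,t-n*.04,1); go(-21.3,44,t,1)
E
```

```text
row [0.  0.  0.2] [-28.8  -2.3 138.8] rows>= 2.3
row [0.  0.  0.2] [  7.2  -2.2 173.6] rows>= 2.8
row [0.  0.  0.2] [ 36.   -2.1 201.3] rows>= 3.3
```

>>> {"api": "apply_moves", "payload": {
  "plan": [
    [[0,0,0.2,-10,-1,46,85],[0,0,0.2,-19,-2,92,85],[0,0,0.2,-29,-2,139,85],[0,0,0.2,-29,-2,139,85],[0,0,0.2,-11,-2,156,85],[0,0,0.2,7,-2,174,85],[0,0,0.2,7,-2,174,85]]
  ]
}}

```text
t: 6.65
ee_pos: [0.5508, -0.1819, 0.0669]
ee_rot: [0.91, -0.173, 0.37, 0.07]
contact_force: [-0.2, -0.5, 0.0]
finger_gap: 0.997
gripper_force: 0.0
```

```bash
python3 - <<'E'
from h import *
where()
p,d,K,T=shot("wrist","w2.png"); P=cloud(d,K,T)
go(-21.3,44,[.586,-.1935,.064],1)
E
```

```text
t 6.65 pos [ 0.5508 -0.1819  0.0669] q [-0.44 -0.09  2.12  0.14  0.34  1.39] heading -21.5 tilt 44.3 yz -0.0 F [-0.2 -0.5  0. ] gap 0.997
row [ 0.1 -0.1 -0.2] [26.4 -1.9 28.1] rows>= 0.6
```

View pics/w2.png

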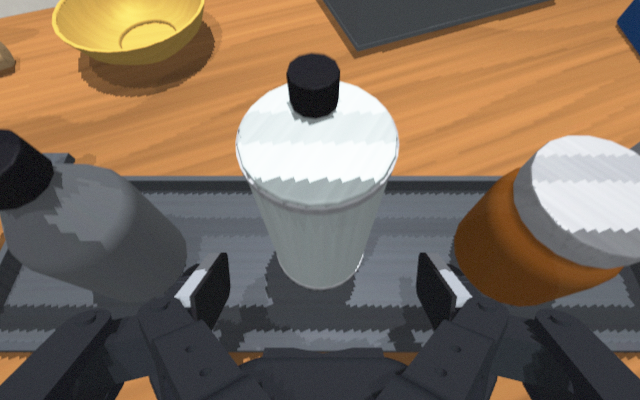

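The tin is at (318,180), centred between the fingers. The flask at (110,230) and the jar at (560,220) are clear, and the bar is out of view.

>>> {"api": "apply_moves", "payload": {
  "plan": [
    [[0,0,0,9,-1,9,76],[0,0,0,18,-2,19,76],[0,0,0,26,-2,28,76],[0,0,0,26,-2,28,76]]
  ]
}}

```text
t: 7.2
ee_pos: [0.5858, -0.1927, 0.061]
ee_rot: [0.911, -0.174, 0.368, 0.069]
contact_force: [-0.3, 0.4, -0.5]
finger_gap: 0.888
gripper_force: 0.0
```

```bash
python3 - <<'E'
from h import *
where()
go(-21.3,44,[.586,-.1935,.064],1)
E
```

```text
t 7.2 pos [ 0.5858 -0.1927  0.061 ] q [-0.43  0.01  2.04  0.12  0.33  1.42] heading -21.4 tilt 43.9 yz -0.001 F [-0.3  0.4 -0.5] gap 0.888
row [ 0.1  0.1 -0.2] [ 2.5  0.7 -1.8] rows>= 0.1
```

>>> {"api": "apply_moves", "payload": {
  "plan": [
    [[0,0,0,0,0,0,40],[0,0,0,0,0,0,40],[0,0,0,0,0,0,40],[0,0,0,0,0,0,40],[0,0,0,0,0,0,40],[0,0,0,0,0,0,40],[0,0,0,0,0,0,40],[0,0,0,0,0,0,40],[0,0,0,4,0,-4,40],[0,0,0,7,0,-7,40]]
  ],
  "newtons": 70
}}

```text
t: 8.45
ee_pos: [0.5837, -0.1914, 0.0687]
ee_rot: [0.912, -0.174, 0.365, 0.068]
contact_force: [1.2, 0.1, -5.6]
finger_gap: 0.635
gripper_force: 74.4
```

```bash
python3 - <<'E'
from h import *
where(); print(telemetry.get_state()["gripper_force"])
n=np.array([.932,-.363,0]); t=np.array([.586,-.1935,.061])
for d,h in((0.01,.026),(.06,.03),(.15,.04),(.16,.16)): go(-21.3,44,t-n*d+[0,0,h],1)
E
```

```text
t 8.45 pos [ 0.5837 -0.1914  0.0687] q [-0.43 -0.01  2.04  0.11  0.35  1.43] heading -21.4 tilt 43.6 yz -0.002 F [ 1.2  0.1 -5.6] gap 0.635
74.374920129776
row [ 0.1  0.4 -0.2] [  7.5   1.1 -18.1] rows>= 0.3
row [ 0.1  0.4 -0.2] [-25.9   1.3 -55.5] rows>= 1.0
row [ 0.1  0.4 -0.2] [ -84.2    1.6 -124.9] rows>= 2.4
row [ 0.1  0.4 -0.2] [  -8.6    1.4 -218.6] rows>= 3.5
```

>>> {"api": "apply_moves", "payload": {
  "plan": [
    [[0,0,0,6,0,-8,40],[0,0,0,8,1,-18,40],[0,0,0,-3,1,-30,40],[0,0,0,-14,1,-42,40],[0,0,0,-26,1,-55,40],[0,0,0,-45,1,-78,40],[0,0,0,-65,1,-102,40],[0,0,0,-84,1,-125,40],[0,0,0,-65,1,-150,40],[0,0,0,-42,1,-175,40],[0,0,0,-42,1,-175,40],[0,0,0,-42,1,-175,40]]
  ]
}}

```text
t: 9.95
ee_pos: [0.4426, -0.1373, 0.1658]
ee_rot: [0.912, -0.174, 0.366, 0.069]
contact_force: [-0.2, -0.3, -6.9]
finger_gap: 0.636
gripper_force: 75.6
```

```bash
cat > look.py <<'E'
from h import *
where()
st=telemetry.get_state(); M=R.from_quat(st["ee_rot"]).as_matrix(); zt=st["ee_pos"][2]
out=[]
for n in("top","side","wrist"):
    p,d,K,T=shot(n,f"look_{n}_{st['t']:.1f}.png"); P=cloud(d,K,T); c=np.array(st["ee_pos"])
    near=(d>0)&(np.hypot(P[...,0]-c[0],P[...,1]-c[1])<.045); z=P[...,2]-zt
    br=p.min(2)
    top=near&(z>.05)&(z<.066)&(br>110); cap=near&(z>.064)&(z<.085)&(p.max(2)<110)
    if top.sum()<20 or cap.sum()<10: print(n,"few",top.sum(),cap.sum()); continue
    pts=(P[top|cap&(z<.06)][:,:2]*1000).astype(np.float32); (cx,cy),r=cv2.minEnclosingCircle(pts)
    q=P[cap]; cc=q[q[:,2]>np.percentile(q[:,2],60)-.004].mean(0)
    e=(P[top].min(0)+P[top].max(0))/2
    print(n,"top",len(pts),e.round(4),"circ",round(cx,1),round(cy,1),round(r,1),"ztop",np.median(P[top][:,2]).round(4),"cap",cc.round(4),"yaw",np.degrees(np.arctan2(cc[1]-e[1],cc[0]-e[0])).round(1),"yaw from tcp",np.degrees(np.arctan2(cc[1]-c[1],cc[0]-c[0])).round(1))
E
python3 look.py
```

```text
t 9.95 pos [ 0.4426 -0.1373  0.1658] q [-0.47 -0.57  2.23  0.1   0.73  1.44] heading -21.4 tilt 43.7 yz -0.002 F [-0.2 -0.3 -6.9] gap 0.636
top top 501 [ 0.4423 -0.1384  0.2243] circ 442.8 -138.6 28.8 ztop 0.2242 cap [ 0.4499 -0.1393  0.238 ] yaw -6.7 yaw from tcp -15.0
side top 554 [ 0.4446 -0.1385  0.2239] circ 445.7 -138.0 29.7 ztop 0.2233 cap [ 0.4373 -0.1378  0.2364] yaw 175.1 yaw from tcp -174.4
wrist top 26975 [ 0.4449 -0.1381  0.2241] circ 445.1 -138.3 29.1 ztop 0.2232 cap [ 0.4405 -0.1355  0.2359] yaw 149.2 yaw from tcp 138.3
```

```bash
python3 - <<'E'
import re
s=open("look.py").read()
s=s.replace("    if top.sum()<20","    L=cv2.connectedComponentsWithStats((near&(z>.066)&(z<.08)).astype(np.uint8)); print(n,[(L[2][i].tolist(),P[L[1]==i].mean(0).round(4).tolist(),p[L[1]==i].mean().round()) for i in range(1,L[0]) if L[2][i,4]>12])\n    if top.sum()<20")
open("look.py","w").write(s)
E
python3 look.py; ls pics
```

```text
t 10.1 pos [ 0.4424 -0.1372  0.1646] q [-0.47 -0.57  2.23  0.1   0.73  1.44] heading -21.4 tilt 43.6 yz -0.002 F [-0.9 -1.  -5.3] gap 0.639
top [([393, 195, 9, 9, 61], [0.4562, -0.1419, 0.2366], np.float64(72.0))]
top top 498 [ 0.4424 -0.138   0.2228] circ 442.3 -138.1 28.6 ztop 0.223 cap [ 0.447  -0.1388  0.2364] yaw -10.6 yaw from tcp -19.0
side [([345, 193, 10, 10, 83], [0.4582, -0.1441, 0.2364], np.float64(102.0)), ([315, 194, 5, 7, 22], [0.4092, -0.1114, 0.2356], np.float64(84.0)), ([317, 204, 5, 7, 15], [0.4004, -0.1352, 0.2362], np.float64(85.0))]
side top 568 [ 0.4451 -0.1389  0.2217] circ 444.9 -138.7 28.8 ztop 0.2236 cap [ 0.4355 -0.1364  0.2368] yaw 165.2 yaw from tcp 172.9
wrist [([283, 117, 68, 71, 3726], [0.4578, -0.1418, 0.2373], np.float64(32.0)), ([204, 374, 71, 26, 1277], [0.4131, -0.1091, 0.2342], np.float64(37.0)), ([371, 374, 71, 26, 1241], [0.4018, -0.1377, 0.2343], np.float64(38.0)), ([430, 380, 11, 6, 21], [0.4001, -0.1448, 0.2308], np.float64(41.0))]
wrist top 26947 [ 0.4454 -0.1384  0.2239] circ 445.6 -138.4 28.9 ztop 0.2243 cap [ 0.4397 -0.1352  0.2368] yaw 150.6 yaw from tcp 143.3
look_side_10.1.npz
look_side_10.1.png
look_side_9.9.npz
look_side_9.9.png
look_top_10.1.npz
look_top_10.1.png
look_top_9.9.npz
look_top_9.9.png
look_wrist_10.1.npz
look_wrist_10.1.png
look_wrist_9.9.npz
look_wrist_9.9.png
side1.npz
side1.png
top1.npz
top1.png
w1.npz
w1.png
w2.npz
w2.png
```

View pics/look_wrist_9.9.png

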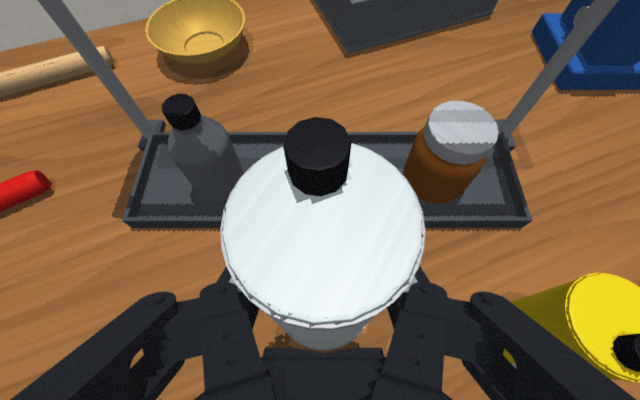

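In the wrist view the tin top spans x 221–425 at y 235. The cap is at (317,155), slightly left of centre, so the label lies about 5° left of the tool heading and the heading at the pad should be about 86°.

```bash
python3 - <<'E'
from h import *
rv,sh=go(86,43.6,[.511,.239,.17],1)
for f in np.arange(1,13)/12: print((rv*f).round(1).tolist()+(sh*f).round(0).tolist())
E
```

```text
row [ 74.2  -0.2 -77.8] [ -51.9 -375.2  -54.4] rows>= 10.1
[6.2, -0.0, -6.5, -4.0, -31.0, -5.0]
[12.4, -0.0, -13.0, -9.0, -63.0, -9.0]
[18.6, -0.1, -19.5, -13.0, -94.0, -14.0]
[24.7, -0.1, -25.9, -17.0, -125.0, -18.0]
[30.9, -0.1, -32.4, -22.0, -156.0, -23.0]
[37.1, -0.1, -38.9, -26.0, -188.0, -27.0]
[43.3, -0.1, -45.4, -30.0, -219.0, -32.0]
[49.5, -0.1, -51.9, -35.0, -250.0, -36.0]
[55.7, -0.2, -58.4, -39.0, -281.0, -41.0]
[61.9, -0.2, -64.9, -43.0, -313.0, -45.0]
[68.0, -0.2, -71.3, -48.0, -344.0, -50.0]
[74.2, -0.2, -77.8, -52.0, -375.0, -54.0]
```

>>> {"api": "apply_moves", "payload": {
  "plan": [
    [[3.1,0,-3.2,-2,-16,-2,40],[6.2,0,-6.5,-4,-31,-5,40],[12.4,0,-13,-9,-63,-9,40],[18.6,-0.1,-19.5,-13,-94,-14,40],[24.7,-0.1,-25.9,-17,-125,-18,40],[30.9,-0.1,-32.4,-22,-156,-23,40],[37.1,-0.1,-38.9,-26,-188,-27,40],[43.3,-0.1,-45.4,-30,-219,-32,40],[49.5,-0.1,-51.9,-35,-250,-36,40],[55.7,-0.2,-58.4,-39,-281,-41,40],[61.9,-0.2,-64.9,-43,-313,-45,40],[68,-0.2,-71.3,-48,-344,-50,40],[71.1,-0.2,-74.5,-50,-360,-52,40],[74.2,-0.2,-77.8,-52,-375,-54,40],[74.2,-0.2,-77.8,-52,-375,-54,40],[74.2,-0.2,-77.8,-52,-375,-54,40]]
  ]
}}

```text
t: 12.25
ee_pos: [0.512, 0.2378, 0.1704]
ee_rot: [0.68, 0.633, 0.272, -0.251]
contact_force: [-0.9, 0.1, -5.6]
finger_gap: 0.632
gripper_force: 75.9
```

```bash
python3 look.py; python3 - <<'E'
from h import *
go(86,43.6,[.511,.239,.09],1)
import glob
f=sorted(glob.glob("pics/look_top_1[1-9]*.npz"))[-1]; print(f)
g=np.load(f); p,d,K,T=[g[k] for k in"pdKT"]; P=cloud(d,K,T)
for q in [P[160:230,140:215][(P[160:230,140:215,2]>.095)&(P[160:230,140:215,2]<.107)]]: print(cv2.minAreaRect((q[:,:2]*1000).astype(np.float32)))
E
```

```text
t 12.25 pos [0.512  0.2378 0.1704] q [-0.06  0.06  1.73  0.77  1.4  -0.15] heading 85.7 tilt 43.4 yz 0.003 F [-0.9  0.1 -5.6] gap 0.632
top [([232, 166, 3, 7, 15], [0.5223, 0.1971, 0.2405], np.float64(51.0)), ([201, 171, 9, 10, 60], [0.5089, 0.2548, 0.2422], np.float64(62.0))]
top top 485 [0.5106 0.2401 0.2281] circ 510.0 239.4 28.7 ztop 0.2285 cap [0.5092 0.2379 0.242 ] yaw -123.2 yaw from tcp 178.6
side []
side few 0 0
wrist [([283, 117, 68, 70, 3668], [0.5114, 0.2533, 0.2426], np.float64(31.0)), ([204, 374, 71, 26, 1197], [0.4939, 0.2008, 0.2398], np.float64(35.0)), ([371, 375, 71, 25, 1222], [0.5242, 0.1986, 0.2399], np.float64(35.0))]
wrist top 27061 [0.5119 0.2393 0.2271] circ 511.9 240.5 28.9 ztop 0.2296 cap [0.5107 0.2339 0.2421] yaw -103.0 yaw from tcp -109.3
row [0.2 0.1 0. ] [-54.9  -1.   59.5] rows>= 1.3
pics/look_top_12.2.npz
((507.8445129394531, 376.4752197265625), (90.6270523071289, 85.7261962890625), 1.1595567464828491)
```

>>> {"api": "apply_moves", "payload": {
  "plan": [
    [[0,0,0,-10,0,11,40],[0,0,0,-24,0,25,40],[0,0,0,-38,0,40,40],[0,0,0,-50,0,52,40],[0,0,0,-58,-1,62,40],[0,0,0,-63,-1,67,40],[0,0,0,-66,-1,70,40],[0,0,0,-68,-1,72,40],[0,0,0,-68,-1,72,40]]
  ]
}}

```text
t: 13.52
ee_pos: [0.5111, 0.2388, 0.0724]
ee_rot: [0.679, 0.634, 0.272, -0.252]
contact_force: [0.7, -0.2, -5.4]
finger_gap: 0.639
gripper_force: 75.9
```

```bash
python3 - <<'E'
from h import *
where()
p,d,K,T=shot("wrist","w5.png"); shot("side","s5.png")
P=cloud(d,K,T); m=(p.min(2)>110)&(d>0)&(np.hypot(P[...,0]-.511,P[...,1]-.24)<.035)&(P[...,2]>.11); print("top z",np.median(P[m][:,2]), np.linalg.lstsq(np.c_[P[m][:,:2],np.ones(m.sum())],P[m][:,2],rcond=None)[0])
E
```

```text
t 13.53 pos [0.5111 0.2388 0.0724] q [-0.06  0.18  1.82  0.81  1.25 -0.3 ] heading 85.8 tilt 43.5 yz 0.003 F [ 0.7 -0.2 -5.4] gap 0.639
top z 0.1311148029175706 [0.00552044 0.00302553 0.12751097]
```

View pics/s5.png

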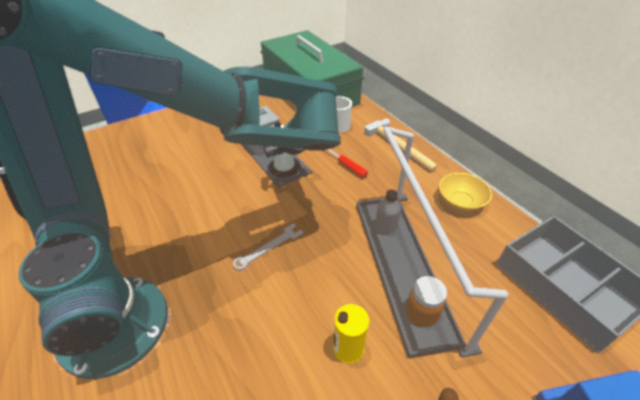

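The side view shows the jar at (428,300) and the flask at (388,213) where they were. The tin is over the pad at (285,165), about 5 mm up.

>>> {"api": "apply_moves", "payload": {
  "plan": [
    [[0,0,0,-0.7,0,0.7,40],[0,0,0,-1.4,0,1.4,40],[0,0,0,-2.1,0,2.2,40],[0,0,0,-2.8,0,2.9,40],[0,0,0,-2.8,0,2.9,40]]
  ]
}}

```text
t: 14.25
ee_pos: [0.5108, 0.2388, 0.0679]
ee_rot: [0.679, 0.633, 0.272, -0.252]
contact_force: [-0.3, -1.2, -5.2]
finger_gap: 0.638
gripper_force: 75.9
```

>>> {"api": "apply_moves", "payload": {
  "plan": [
    [[0,0,0,-0.4,0,0.4,40],[0,0,0,-0.7,0,0.7,40],[0,0,0,-0.7,0,0.7,40]]
  ]
}}

```text
t: 14.62
ee_pos: [0.5109, 0.2388, 0.0671]
ee_rot: [0.679, 0.634, 0.272, -0.252]
contact_force: [-0.4, 0.6, -5.7]
finger_gap: 0.638
gripper_force: 75.9
```

>>> {"api": "apply_moves", "payload": {
  "plan": [
    [[0,0,0,-0.4,0,0.4,40],[0,0,0,-0.7,0,0.7,40],[0,0,0,-0.7,0,0.7,40]]
  ]
}}

```text
t: 15.0
ee_pos: [0.511, 0.2388, 0.067]
ee_rot: [0.679, 0.634, 0.273, -0.252]
contact_force: [-2.9, -2.8, 2.5]
finger_gap: 0.633
gripper_force: 76.5
```

>>> {"api": "apply_moves", "payload": {
  "plan": [
    [[0,0,0,0,0,0,40],[0,0,0,0,0,0,40],[0,0,0,0,0,0,58],[0,0,0,0,0,0,64],[0,0,0,0,0,0,76],[0,0,0,0,0,0,80],[0,0,0,0,0,0,80]]
  ],
  "newtons": 20
}}

```text
t: 15.88
ee_pos: [0.511, 0.2388, 0.0661]
ee_rot: [0.679, 0.634, 0.272, -0.252]
contact_force: [-0.3, 0.1, 0.0]
finger_gap: 0.938
gripper_force: 0.0
```

```bash
sed -i 's/("top","side","wrist")/("top","wrist")/; s/zt=st\["ee_pos"\]\[2\]/zt=.067/; s/c=np.array(st\["ee_pos"\])/c=np.array([.511,.2405,.067])/' look.py; python3 look.py
```

```text
t 15.88 pos [0.511  0.2388 0.0661] q [-0.06  0.19  1.82  0.81  1.24 -0.31] heading 85.8 tilt 43.5 yz 0.003 F [-0.3  0.1  0. ] gap 0.938
top [([213, 183, 9, 9, 52], [0.5085, 0.2542, 0.1389], np.float64(72.0))]
top top 403 [0.5094 0.2405 0.1254] circ 510.0 240.3 28.8 ztop 0.1249 cap [0.5096 0.247  0.1393] yaw 88.8 yaw from tcp 102.4
wrist [([286, 117, 69, 71, 3729], [0.5114, 0.2532, 0.1389], np.float64(31.0)), ([217, 376, 55, 24, 787], [0.4937, 0.2015, 0.1354], np.float64(37.0)), ([374, 376, 54, 24, 787], [0.5229, 0.1995, 0.1354], np.float64(37.0))]
wrist top 27854 [0.5119 0.239  0.1233] circ 512.0 240.6 29.0 ztop 0.1256 cap [0.5108 0.2424 0.1386] yaw 106.5 yaw from tcp 94.5
```

>>> {"api": "apply_moves", "payload": {
  "plan": [
    [[0,0,0,0,0,-10,80],[0,0,0,0,0,-25,80],[0,0,0,0,0,-50,80],[0,0,0,0,0,-80,80],[0,0,0,0,0,-115,80],[0,0,0,0,0,-140,80],[0,0,0,0,0,-140,80],[0,0,0,0,0,-140,80]]
  ]
}}

```text
t: 16.98
ee_pos: [0.5035, 0.1426, 0.1672]
ee_rot: [0.679, 0.633, 0.272, -0.252]
contact_force: [0.2, -0.0, -0.3]
finger_gap: 0.937
gripper_force: 0.0
```

```bash
python3 look.py; ls -t pics/*wrist*png | head -1; cp $(ls -t pics/*wrist*png | head -1) pics/fin.png
```

```text
t 16.98 pos [0.5035 0.1426 0.1672] q [-0.25  0.06  1.74  0.75  1.53 -0.29] heading 85.8 tilt 43.5 yz 0.002 F [ 0.2 -0.  -0.3] gap 0.937
top [([213, 183, 8, 8, 50], [0.5088, 0.2543, 0.1384], np.float64(66.0))]
top top 411 [0.5096 0.2407 0.124 ] circ 509.5 240.3 29.0 ztop 0.1251 cap [0.5092 0.2539 0.1385] yaw 91.5 yaw from tcp 97.6
wrist [([310, 111, 26, 27, 559], [0.5113, 0.2531, 0.1387], np.float64(36.0))]
wrist top 3920 [0.5119 0.2393 0.1249] circ 511.8 240.3 29.2 ztop 0.1256 cap [0.5114 0.2536 0.1393] yaw 92.1 yaw from tcp 88.4
pics/look_wrist_17.0.png
```

View pics/fin.png

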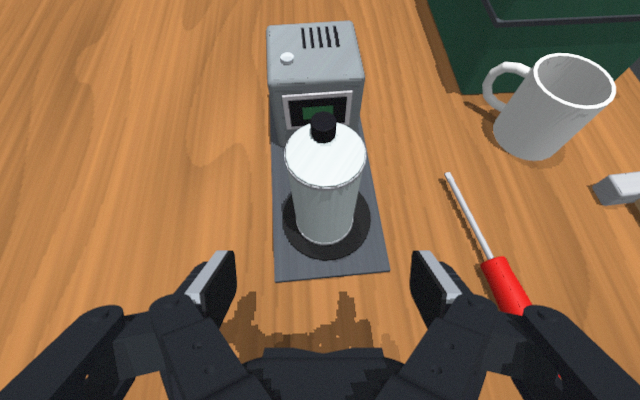

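The tin stands upright and centred on the pad (pad at (327,218)). Its cap at (322,127) points at the window at (318,110), and the gripper is clear.

```bash
python3 -c "
from workcell import arm
print(arm.finish_job())"
```

```text
the job is handed in; nothing more can be done
None
```

The job is handed in, with no verdict returned: by the last camera check the tin stands upright about 2 mm off the pad's centre, label within about 5° of the window, gripper clear, and jar and flask looked unmoved in the last view of the tray.

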